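Unlock the medicine box and hold the bolt back

TASK

Take the blue key out of its wooden stand, push it into the keyhole on top of the medicine box and work it past the stiff pins until its collar sits on the plate, then turn it clockwise a quarter turn to its stop, which draws the bolt back. The lock springs shut if you let go, so finish with the key still gripped and held turned, fully home and upright. Leave the other things on the worktop alone.

Things in the scene. Friction and masses are not known exactly. Their poses are not given: they have to be found in the camera images.
- key: loose upright key, 73 mm tall, 50 g, blue bow up, hanging in the stand. Origin at the blade's tip, z up to the bow, x across the flat, y through the thickness (half a turn about z: same key). Blade z 0-16 mm, 16 wide, 4 thick (lowest 4 mm only 12 x 2.5); round neck 4.5 mm thick; collar z 24-29, 22 across; shank 12 x 5
- bow (a point): middle of the key's blue bow, 55 mm above the tip, axes as the key's; the bow is 34 mm wide (x), 7 mm thick (y), z 37 to 73 mm above the tip; grip it across its thickness
- key_stand: fixed wooden block, 66 x 56 mm at the foot, 60 x 50 mm at the top, 34 mm high, origin at the centre of its underside; the key hangs by its collar on the top, blade in a through slot 19 x 7 mm in the middle; pulled straight up by 24 mm it is out
- med_box: fixed white medicine box with a grey top and a green cross, 150 (x) x 200 (y) x 75 mm, origin at the centre of its underside. On its top, toward the front (-x) edge, a brass bolt and a steel keeper stand up to 8 mm high, 18 mm and more from the keyhole
- keyhole (a point): middle of the keyhole's mouth in the box's top face, 75 mm above the worktop, axes as the box's: z up, x along the slot. Slot 19 mm (x) by 6.5 mm (y) with 1.5 mm bevels in a 5 mm plate. The key enters tip down, its x along the slot's x (either way round), and is home when its collar rests on the plate, tip 24 mm below the mouth
- pins (a point): where the blade's tip meets three stiff sliding pins, 15 mm below the mouth in the middle of the barrel's slot (19 x 6 mm). Together they resist with about 11 N until home (rocking the key takes them one by one) and stay down once pushed. The plate keeps the blade from turning until it is within 3 mm of home
- barrel (a joint): turn of the lock barrel under the keyhole, rad: 0 at rest, slot in line with the keyhole; grows as the key turns clockwise seen from above; stop at 1.45; over 1.2 counts as turned. A return spring resists with 0.03 N m at 0, 0.09 at the stop. The key has about 0.13 rad of play, so it turns about 1.57 itself to reach the stop
- mug_blue: cream mug with a beige band, 82 x 120 x 94 mm, handle on one side; bystander, origin at the centre of its underside, not to be moved
- tumbler: clear drinking glass, 81 mm across, 93 mm high; bystander, origin at the centre of its underside, not to be moved
- teaspoon: steel teaspoon lying flat, 132 x 26 x 9 mm; bystander, origin at the centre of its underside, not to be moved
- peg_a: purple clothes peg lying flat, 15 x 72 x 12 mm; bystander, origin at the centre of its underside, not to be moved
Things that resemble listed ones, but are neither listed nor needed, are in the scene too. What is shaped like the key_stand but turquoise is not meant.

How it is judged:
On the way, in this order (a step that is already met when the one before it is completed fails the run):
1. the key is lifted out of the stand in the fingers (z of key in the frame of key_stand above 0.036 m and contact force between the fingers and key above 1 N), for 0.1 s.
2. the key is in the keyhole, collar on the plate, lock not yet turned (z of key in the frame of keyhole below -0.0215 m and horizontal distance between key and keyhole below 0.004 m and angle between key's own z axis and vertical below 0.15 rad and value of joint barrel below 0.3 rad), for 0.1 s.
3. the key is turned clockwise a quarter (z of key in the frame of keyhole below -0.0215 m and horizontal distance between key and keyhole below 0.004 m and angle between key's own z axis and vertical below 0.15 rad and value of joint barrel above 1.2 rad), for 0.3 s.
At the end, for the whole second after the job is handed in: the key, gripped by the fingers (over 1 N), is home in the lock (collar within 2.5 mm of the plate, within 4 mm of the keyhole's middle, upright within 0.15 rad) and holds the barrel turned clockwise by more than 1.2 rad against its spring, still so through the last second (all of step 3 and contact force between the fingers and key above 1 N); the arm keeps its last pose, push and grip.
It fails at once if a bystander is shifted by more than 20 mm (distance of any of mug_blue, tumbler, teaspoon, peg_a from where it was at the start of the episode above 0.02 m).
It also fails if it takes over 42 s, if anything falls off the work surface, if the arm or the gripper's body presses on something with over 40 N, if the wrist force passes 120 N, or if a joint passes its speed limit or range.

ROBOT

A 6-joint arm with a two-finger parallel gripper is mounted at the origin on a cart in front of the work surface, level with it; the furniture and walls round the work are solid. World frame = base frame: x ahead of the robot, y to its left, z up, the work surface at z = 0. Lengths are in m, angles in rad, forces in N, time in s.
With the tool pointing down it reaches from about 0.25 to 0.775 m from the base axis. Payload 8.9 kg.
Tool frame: the origin (TCP) lies midway between the tips of the shut fingers; the grasp point (between the pads) lies 19 mm behind it; z points along the fingers, y is the line along which they close (so a half turn about z gives the same grasp; the last joint's range is limited). The gripper opens to 85 mm and grips with 20 to 120 N. Pads are 22 mm wide; open, the fingers measure 114 mm over their backs; the gripper's body (76 mm by 85 mm) begins 54 mm behind the grasp point. The pads swing forward as they close: fully open they stand 13 mm farther back than shut.
Start: joints at [-1.481, 0.291, -0.153, 1.127, 0, 1.431], TCP at [0.119, -0.511, 0.231] pointing down, gripper open.
Joint ranges: [-2.52, 2.52], [-0.91, 1.74], [-1.3, 1.37], [-1.96, 2.02], [-1.52, 1.47], [-3.14, 3.14]. Speed limits (rad/s): [2.22, 2.22, 2.79, 3.14, 3.14, 3.14].

INTERFACE

Orientations are given as a rotation vector (axis times angle).
In Python, from plant import sense, camera, job_done gives the robot as it stands.
- The arm moves only by the shell command python3 -m creep 'ROWS' [FORCE]. ROWS is JSON, a list that holds one entry, the list of rows, each a list of 7 numbers: the turn, a rotation vector about the tool's x, y, z as a fraction of full scale, then the shift along the tool's x, y, z as a fraction of full scale, then the opening, from 0 (shut) to 1 (fully open). In form: [[[wx, wy, wz, tx, ty, tz, gripper], ...]]. A call has 1 to 5 rows; each row is the pose to reach, as a shift and turn from the pose commanded when the call began, along the tool's axes at that moment; what a row does not reach only later rows make up. Full scale, the value 1, is 20 cm for a shift and pi/2 rad for a turn. A row lasts 1/8 s, in which the tool goes at most 62.5 mm and 10.7 degrees, less where a joint would pass 70% of its speed; a pose out of reach is approached as far as the arm can. A call with a number of a shift or a turn outside -1 to 1 is refused whole. A call with a gripper value outside its range is refused whole. The fingers move at their own pace and stop on an object; FORCE is the grip in N (left out, the last holds). Time passes only in rows, so rows that repeat a pose let the fingers close. It gives the time, the measured TCP pose, the force, the opening and the grip force at its end, in the units of the state.
- sense(): the state, without advancing time (a new reading comes with each control period).
- camera(name): name is "side" or "top"; returns a dict with "color" (480x640x3 uint8, red, green, blue), "fx", "fy", "cx", "cy" (pixels), "R" (3x3) and "t" (3): a world point X has camera coordinates R X + t. Camera axes: x right, y down, z forward; pixel columns grow to the right and rows downward; lengths in m; the calibration is good to about 2 mm. A picture is of the moment at which its call begins. There is no depth.
- job_done(): hands the job in; it is judged then, once.
The state is a dict: "clock": time; "joint_positions": joint angles; "qvel": joint speeds; "effort": joint torques, N m; "ee_pos": TCP position; "ee_rot": TCP orientation; "wrist_force": force on the tool from outside, world axes, zero at the start; "wrist_torque": the same for the moment, N m; "opening": finger opening in m; "grasp_force": force on a finger pad.
Only numpy, scipy, OpenCV 4.12 (cv2) and the standard library are available. Lean on these libraries where they do the work, as an engineer would, in place of code of your own. Each camera call takes 0.05 s, during which the arm holds its last target. There are 200 camera calls.

## Working session

There is one attempt and no reset: what is moved stays moved. The work goes in short steps, Python scripts to look and compute and a shell command to move; the robot and the scene stay as the last step left them, time stands still between calls to the robot, and variables do not carry over. Pictures are saved under pics/ and viewed, at most 10 in all, crops included, and the job is handed in when it is done.

```bash
ls; mkdir -p pics; python3 - <<'E'
from plant import sense,camera
import cv2
s=sense();print(s)
for n in("top","side"):
    c=camera(n);cv2.imwrite(f"pics/{n}0.png",c["color"][:,:,::-1]);print(n,c["fx"],c["fy"],c["cx"],c["cy"],c["R"],c["t"])
E
```

```text
pics
{'clock': 0.0, 'joint_positions': array([-1.48130740e+00,  2.91292432e-01, -1.54118886e-01,  1.12673717e+00,
        1.89251620e-05,  1.43151278e+00]), 'qvel': array([ 0.00133349,  0.00051592,  0.0013506 , -0.00087463, -0.00100089,
        0.00109389]), 'effort': array([ 3.48403999e-03, -5.37141252e+01,  3.31374156e+01,  1.59436179e-02,
        4.34669018e-04, -1.18478582e-05]), 'ee_pos': array([ 0.11903808, -0.51086332,  0.23072879]), 'ee_rot': array([-3.11971998e+00, -3.58417576e-01, -8.25586933e-05]), 'wrist_force': array([0.205938  , 0.27590273, 0.94216525]), 'wrist_torque': array([-2.89062535e-05, -4.18565196e-02, -9.76878067e-04]), 'grasp_force': 0.0, 'opening': 0.0856262377386045}
top 617.5349654905788 617.5349654905788 311.55519317634014 242.6163963546672 [[ 0.0154809  -0.99984152 -0.00879055]
 [-0.99254221 -0.01430354 -0.12105937]
 [ 0.12091445  0.0105991  -0.99260634]] [0.20666699 0.60374225 0.93623437]
side 527.0921755051098 527.0921755051098 322.7258959320859 237.97695597929396 [[ 0.97932454 -0.20109078  0.02204397]
 [-0.09954194 -0.57388328 -0.81286493]
 [ 0.17611031  0.79386427 -0.58203494]] [-0.55676595  0.25341721  0.79224473]
```

View pics/top0.png

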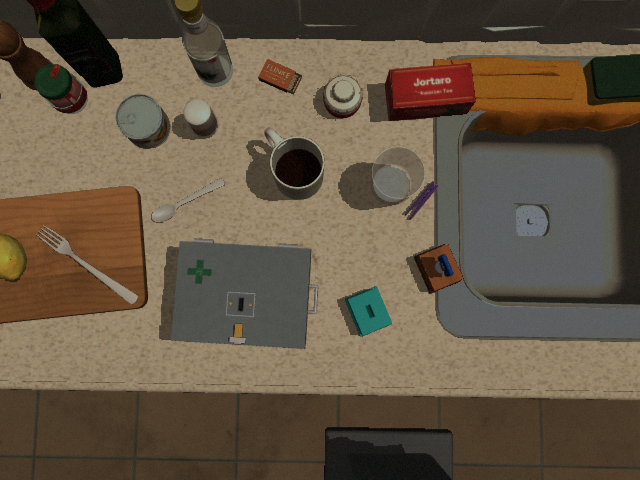

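View pics/side0.png

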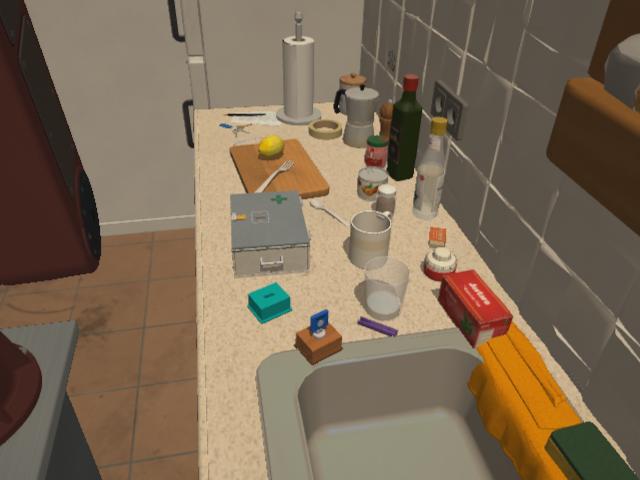

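The wooden stand holding the blue key is at top (440,268) / side (319,335). The look-alikes are the turquoise stand at top (368,311) / side (270,302), which is empty and excluded, and a blue-handled item at side (225,127). I choose the wooden one with the key. The keyhole is at top (241,304), with the bolt below it at (238,330). One close crop of each follows.

```bash
python3 - <<'E'
import cv2,numpy as np
t=cv2.imread("pics/top0.png");s=cv2.imread("pics/side0.png")
f=lambda im,x,y,w,h,k:cv2.resize(im[y:y+h,x:x+w],None,fx=k,fy=k,interpolation=cv2.INTER_CUBIC)
a=f(t,408,238,60,60,6.5);b=f(s,290,303,60,60,6.5)
cv2.imwrite("pics/c1.png",np.hstack([a,b]))
a=f(t,212,276,60,60,6.5);b=f(s,228,190,80,60,5);b=cv2.copyMakeBorder(b,0,90,0,0,0)
cv2.imwrite("pics/c2.png",np.hstack([a,b]))
E
```

```text
(no output)
```

View pics/c1.png

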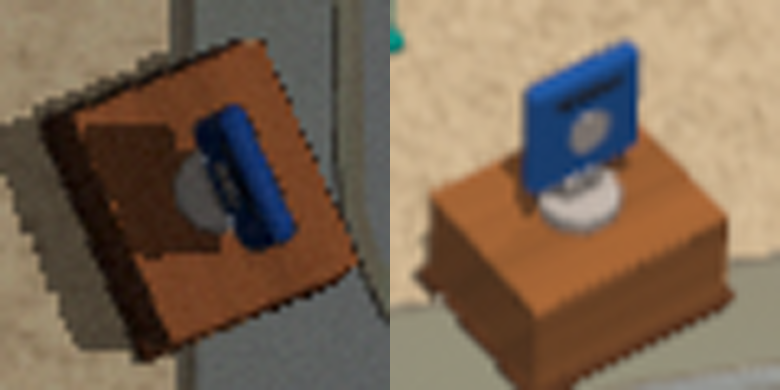

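View pics/c2.png

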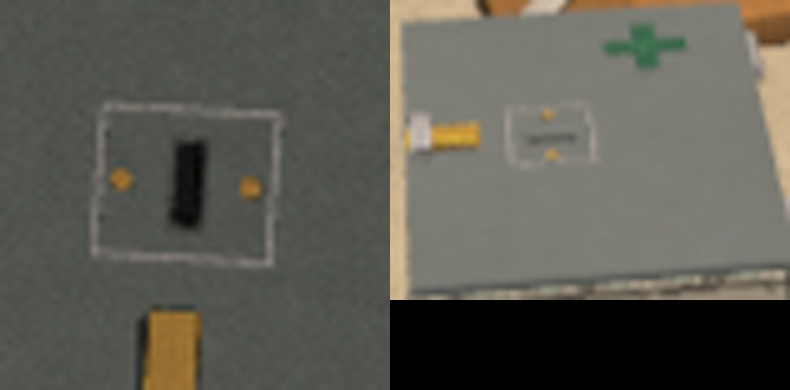

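Crop 1 shows the wooden stand's top face, with corners at crop px (75,120), (262,42), (355,265) and (168,342), and the blue bow hanging in its middle. Crop 2 shows the keyhole slot at crop px (188,185) inside its plate outline, and the bolt below it.

```bash
cat >h.py <<'E'
import numpy as np
from plant import sense,camera
from scipy.spatial.transform import Rotation as Ro
def ray(c,p):
    d=np.array([(p[0]-c["cx"])/c["fx"],(p[1]-c["cy"])/c["fy"],1]);return -c["R"].T@c["t"],c["R"].T@d
def atz(c,p,z):
    o,d=ray(c,p);return o+d*(z-o[2])/d[2]
def tri(c1,p1,c2,p2):
    A=[];b=[]
    for c,p in((c1,p1),(c2,p2)):
        o,d=ray(c,p);d/=np.linalg.norm(d);M=np.eye(3)-np.outer(d,d);A.append(M);b.append(M@o)
    return np.linalg.lstsq(np.vstack(A),np.hstack(b),rcond=None)[0]
def proj(c,X):
    v=c["R"]@X+c["t"];return np.array([c["fx"]*v[0]/v[2]+c["cx"],c["fy"]*v[1]/v[2]+c["cy"]])
def yaw(v):return np.degrees(np.arctan2(v[1],v[0]))
E
python3 - <<'E'
from h import *
np.set_printoptions(precision=4,suppress=True)
T,S=camera("top"),camera("side")
q=lambda x,y:(x/6.5+408,y/6.5+238)
C=[atz(T,q(*p),.034) for p in((75,120),(262,42),(355,265),(168,342))]
print("stand",np.mean(C,0),[np.linalg.norm(C[i]-C[i-1]) for i in range(4)],yaw(C[0]-C[3]),yaw(C[1]-C[2]),yaw(C[0]-C[1])-90,yaw(C[3]-C[2])-90)
print("stand side",atz(S,(318.8,334.3),.034),tri(T,q(215,192),S,(318.8,334.3)))
e=[atz(T,q(*p),.083) for p in((237,107),(288,238))];print("bow top edge",e,np.mean(e,0),yaw(e[0]-e[1]),np.linalg.norm(e[0]-e[1]))
k=lambda x,y:(x/6.5+212,y/6.5+276)
print("keyhole",atz(T,k(188,185),.075),atz(S,(260.4,217.6),.075),tri(T,k(188,185),S,(260.4,217.6)))
P=[atz(T,k(*p),.075) for p in((103,105),(280,117),(271,264),(95,257))]
print(np.mean(P,0),yaw(P[0]-P[3]),yaw(P[1]-P[2]),yaw(P[0]-P[1])-90,yaw(P[3]-P[2])-90)
B=[atz(T,p,.075) for p in((178,241),(312,250),(306,348),(171,340))]
print([np.linalg.norm(B[i]-B[i-1]) for i in range(4)],yaw(B[0]-B[3]),yaw(B[1]-B[2]),yaw(B[0]-B[1])-90,yaw(B[3]-B[2])-90)
E
```

```text
stand [0.5645 0.0115 0.034 ] [np.float64(0.05776746899544946), np.float64(0.04955152369000819), np.float64(0.0581088501559747), np.float64(0.04911036265526898)] 22.4447435576814 22.014349422714957 23.431623414657892 23.044082507749508
stand side [0.564  0.0144 0.034 ] [0.5639 0.012  0.0365]
bow top edge [array([0.5801, 0.016 , 0.083 ]), array([0.55  , 0.0047, 0.083 ])] [0.5651 0.0103 0.083 ] 20.71175189032845 0.03210263491335019
keyhole [0.5011 0.3197 0.075 ] [0.501 0.322 0.075] [0.501  0.3195 0.0767]
[0.501  0.3199 0.075 ] -1.1970182592621288 -1.9960260303218327 -2.9940937061881385 -1.3725033681421763
[np.float64(0.148814579962558), np.float64(0.20407223498109037), np.float64(0.14667149529321657), np.float64(0.2015615729566748)] -1.6363408134041655 -2.6011193928013987 -3.0331270816093365 -2.435308719291001
```

```bash
cat >>h.py <<'E'
def rel(p0,y0,p1,y1):  # tool straight down, tool-x yaw in deg -> row fractions
    R=lambda y:Ro.from_euler("z",y,degrees=True)*Ro.from_rotvec([np.pi,0,0])
    v=R(y0).inv().apply(np.subtract(p1,p0))/.2; return "wz %.4f  t %.4f %.4f %.4f"%(-((y1-y0+180)%360-180)/90,*v)
def pose():
    s=sense();R=Ro.from_rotvec(s["ee_rot"]).as_matrix()
    return s["ee_pos"],yaw(R[:,0]),R[:,2],s
E
python3 - <<'E'
from h import *
p,y,z,s=pose();print(p,y)
for P,Y in(((.26,-.36,.23),64),((.42,-.25,.23),115),((.52,-.12,.23),166),((.5645,.0115,.17),202.5)):
    print(rel(p,y,P,Y));p,y=P,Y
E
```

```text
[ 0.11904367 -0.51104677  0.23095284] 13.108350431877286
wz -0.5655  t 0.8577 -0.5757 0.0048
wz -0.5667  t 0.8450 0.4779 0.0000
wz -0.5667  t 0.3778 0.7279 0.0000
wz -0.4056  t -0.0568 0.6918 0.3000
```

```bash

python3 -m creep '[[[0,0,-0.11,0.17,-0.12,0,1],[0,0,-0.22,0.34,-0.23,0,1],[0,0,-0.33,0.51,-0.35,0,1],[0,0,-0.45,0.68,-0.46,0,1],[0,0,-0.565,0.86,-0.575,0,1]]]'
python3 -m creep '[[[0,0,-0.11,0.17,0.1,0,1],[0,0,-0.22,0.34,0.2,0,1],[0,0,-0.33,0.51,0.29,0,1],[0,0,-0.45,0.68,0.38,0,1],[0,0,-0.565,0.845,0.48,0,1]]]'
python3 -m creep '[[[0,0,-0.11,0.08,0.15,0,1],[0,0,-0.22,0.15,0.29,0,1],[0,0,-0.33,0.23,0.44,0,1],[0,0,-0.45,0.3,0.58,0,1],[0,0,-0.565,0.38,0.73,0,1]]]'
python3 - <<'E'
from h import *
p,y,z,s=pose();print(p,y,z,s["clock"],s["joint_positions"]);print(rel(p,y,(.5645,.0115,.13),202.5))
E
```

```text
clock: 0.82
ee_pos: [0.2612, -0.3593, 0.2313]
ee_rot: [2.66, 1.671, 0.0]
wrist_force: [-1.3, 0.6, 0.8]
opening: 0.0854
grasp_force: 0.0
clock: 1.45
ee_pos: [0.4218, -0.2496, 0.2313]
ee_rot: [-1.684, -2.652, 0.0]
wrist_force: [0.4, -0.7, -0.3]
opening: 0.0858
grasp_force: 0.0
clock: 2.08
ee_pos: [0.5221, -0.1195, 0.2312]
ee_rot: [-0.383, -3.118, 0.0]
wrist_force: [-0.2, -0.2, -0.7]
opening: 0.0853
grasp_force: 0.0
[ 0.52209489 -0.11948772  0.23118298] 166.00108278847367 [-2.24716962e-04 -2.75557097e-05 -9.99999974e-01] 2.075 [-3.61457604e-01  3.11074119e-01 -1.25126737e-01  1.13479592e+00
 -1.05243588e-04 -1.17130405e-01]
wz -0.4055  t -0.0473 0.6868 0.5059
```

```bash

python3 -m creep '[[[0,0,-0.11,-0.01,0.2,0.1,0.5],[0,0,-0.21,-0.02,0.37,0.22,0.5],[0,0,-0.31,-0.03,0.54,0.36,0.5],[0,0,-0.4055,-0.047,0.687,0.506,0.5],[0,0,-0.4055,-0.047,0.687,0.506,0.5]]]'
python3 - <<'E'
from h import *
import cv2
p,y,z,s=pose();print(p,y,z,s["joint_positions"]);print(rel(p,y,(.5645,.0115,.047),202.5))
ims=[]
for n in("top","side"):
    c=camera(n);u=proj(c,np.array([.5645,.0115,.083]));print(u);x,yy=(u-35).astype(int)
    ims.append(cv2.resize(c["color"][yy-10:yy+60,x:x+70,::-1],(400,400),interpolation=cv2.INTER_CUBIC))
cv2.imwrite("pics/d.png",np.hstack(ims))
E
```

```text
clock: 2.7
ee_pos: [0.5633, 0.0122, 0.1278]
ee_rot: [0.608, -3.078, -0.002]
wrist_force: [-0.9, -0.4, 1.0]
opening: 0.0429
grasp_force: 0.0
[0.5633391  0.0122352  0.12783273] -157.66341884059437 [-4.18501438e-03  7.20639382e-04 -9.99990983e-01] [-1.08177893e-01  4.42687791e-01 -2.12140581e-01  9.20206324e-01
  2.64583316e-04 -4.98021279e-01]
wz -0.0018  t -0.0040 -0.0056 0.4042
[447.60601    264.87417902]
[319.99290477 314.12634458]
```

View pics/d.png

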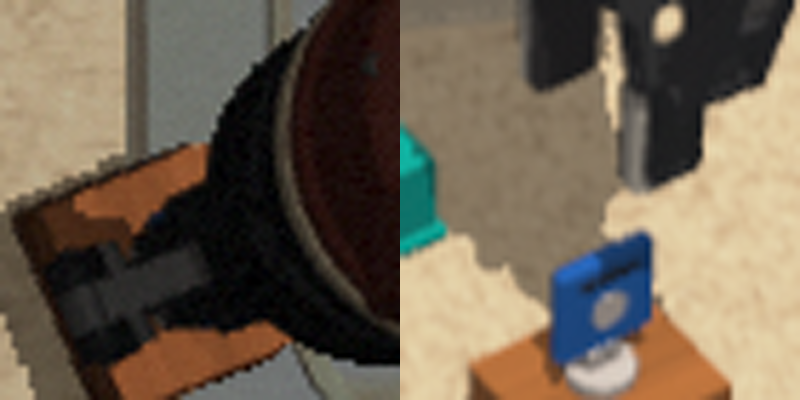

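The picture shows the fingers straddling the bow, with the key in the gap between them in the side view. I descend and grip.

```bash

python3 -m creep '[[[0,0,0,-0.004,-0.005,0.15,0.5],[0,0,0,-0.004,-0.005,0.3,0.5],[0,0,0,-0.004,-0.005,0.405,0.5],[0,0,0,-0.004,-0.005,0.405,0.5],[0,0,0,-0.004,-0.005,0.405,0.5]]]' 60
python3 -m creep '[[[0,0,0,0,0,0,0],[0,0,0,0,0,0,0],[0,0,0,0,0,0,0],[0,0,0,0,0,0,0],[0,0,0,0,0,0,0]]]' 60
python3 - <<'E'
from h import *
p,y,z,s=pose();print(p,y,z,s["wrist_torque"])
E
```

```text
clock: 3.42
ee_pos: [0.5668, 0.0091, 0.0506]
ee_rot: [-0.601, 3.082, -0.001]
wrist_force: [0.7, 0.2, -0.0]
opening: 0.0427
grasp_force: 0.0
clock: 4.05
ee_pos: [0.5657, 0.0109, 0.0496]
ee_rot: [-0.605, 3.082, 0.003]
wrist_force: [-1.6, 4.2, 4.5]
opening: 0.0063
grasp_force: 59.4
[0.56568479 0.01091082 0.04961889] -157.80467294894856 [ 1.99967555e-05  1.92959852e-03 -9.99998138e-01] [1.07114933 0.44236259 0.00326417]
```

```bash

python3 -m creep '[[[0,0,0,0,0,-0.06,0],[0,0,0,0,0,-0.12,0],[0,0,0,0,0,-0.25,0],[0,0,0,0,0,-0.4,0],[0,0,0,0,0,-0.57,0]]]'
python3 -m creep '[[[0,0,0,0,0,0,0],[0,0,0,0,0,0,0]]]'
python3 - <<'E'
from h import *
import cv2
p,y,z,s=pose();print(p,y,z,s["joint_positions"],s["wrist_force"]);print(rel(p,y,(.501,.3196,.165),177.8))
c=camera("side");u=proj(c,p+[0,0,0]);print(u)
for d in(-.0397,-.015,.033):print(d,proj(c,p+[0,0,d]))
x,yy=(u-40).astype(int);print(x,yy)
cv2.imwrite("pics/e.png",cv2.resize(c["color"][yy:yy+80,x:x+80,::-1],(560,560),interpolation=cv2.INTER_CUBIC))
E
```

```text
clock: 4.68
ee_pos: [0.5661, 0.0093, 0.1651]
ee_rot: [-0.603, 3.082, -0.002]
wrist_force: [1.1, -0.2, -1.0]
opening: 0.0063
grasp_force: 58.9
clock: 4.92
ee_pos: [0.566, 0.0095, 0.1634]
ee_rot: [-0.603, 3.083, -0.001]
wrist_force: [-0.2, -1.1, 0.0]
opening: 0.0062
grasp_force: 58.9
[0.56596279 0.00950102 0.16339793] -157.86140913339221 [ 7.09934560e-04 -5.32127747e-04 -9.99999606e-01] [-1.12102465e-01  4.12490679e-01 -1.58862444e-01  9.98678198e-01
 -4.49368820e-04 -4.98493765e-01] [-0.16307239 -1.08148071  0.04877209]
wz 0.2704  t -0.2834 1.5586 -0.0080
[322.19292992 276.51318702]
-0.0397 [321.65034681 295.99346866]
-0.015 [321.98429897 284.0036333 ]
0.033 [322.66825002 259.44783921]
282 236
```

View pics/e.png

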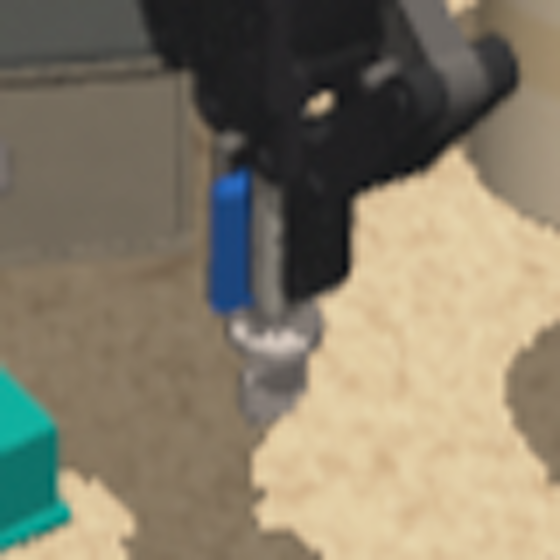

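The picture shows the key gripped upright. Its tip is at about (320.5,295.7), against a prediction of (321.7,296.0) for a tip 40 mm below the TCP. So the key sits about 1 mm along tool +x, and upright. Next I move over the keyhole.

```bash

python3 -m creep '[[[0,0,0,-0.03,0.15,0,0],[0,0,0,-0.06,0.31,0,0],[0,0,0,-0.08,0.46,0,0],[0,0,0,-0.11,0.62,0,0],[0,0,0,-0.14,0.78,0,0]]]'
python3 -m creep '[[[0,0,0.07,-0.03,0.15,0,0],[0,0,0.14,-0.06,0.31,0,0],[0,0,0.21,-0.08,0.46,0,0],[0,0,0.27,-0.11,0.62,0,0],[0,0,0.27,-0.14,0.78,0,0]]]'
python3 -m creep '[[[0,0,0,0,0,0,0],[0,0,0,0,0,0,0]]]'
python3 - <<'E'
from h import *
p,y,z,s=pose();print(p,y,z,s["joint_positions"]);print(rel(p,y,(.502,.3203,.128),177.8))
E
```

```text
clock: 5.6
ee_pos: [0.5321, 0.1656, 0.1621]
ee_rot: [0.603, -3.081, 0.0]
wrist_force: [0.6, -0.1, -1.1]
opening: 0.0062
grasp_force: 59.0
clock: 6.22
ee_pos: [0.4993, 0.3205, 0.162]
ee_rot: [-0.061, -3.139, 0.002]
wrist_force: [-0.6, -0.2, -0.5]
opening: 0.0059
grasp_force: 58.8
clock: 6.48
ee_pos: [0.4997, 0.3193, 0.1623]
ee_rot: [-0.058, -3.14, 0.002]
wrist_force: [-0.1, -0.4, 0.3]
opening: 0.0065
grasp_force: 58.8
[0.49969887 0.31925981 0.16232853] 177.86771958262017 [-0.00117031 -0.00106187 -0.99999875] [ 4.45535358e-01  4.64174680e-01 -7.89962875e-02  1.02913903e+00
 -4.53876999e-04  4.82750391e-01]
wz 0.0008  t -0.0113 0.0056 0.1716
```

```bash

python3 -m creep '[[[0,0,0,-0.011,0.006,0.1,0],[0,0,0,-0.011,0.006,0.195,0],[0,0,0,-0.011,0.006,0.195,0],[0,0,0,-0.011,0.006,0.195,0]]]'
python3 - <<'E'
from h import *
import cv2
p,y,z,s=pose();print(p,y,z)
ims=[]
for n in("side","top"):
    c=camera(n);k=np.array([.501,.3197,.075]);u=proj(c,k);x,yy=(u-30).astype(int);print(n,x,yy,"kh",u,"tip",proj(c,p-[0.001,0,.0397]),"at mouth",proj(c,[p[0]-.001,p[1],.075]))
    ims.append(cv2.resize(c["color"][yy:yy+60,x:x+60,::-1],(400,400),interpolation=cv2.INTER_CUBIC))
cv2.imwrite("pics/f.png",np.hstack(ims))
E
```

```text
clock: 6.98
ee_pos: [0.5028, 0.3205, 0.1247]
ee_rot: [0.06, 3.141, 0.0]
wrist_force: [-0.9, -0.2, -0.4]
opening: 0.0059
grasp_force: 58.8
[0.50278555 0.32050617 0.12471089] 177.80596038953766 [ 4.46101681e-04  1.13717599e-04 -9.99999894e-01]
side 230 188 kh [260.49692576 218.21566833] tip [260.60950618 213.91006607] at mouth [260.83455118 217.9685608 ]
top 210 274 kh [240.92302067 304.53715847] tip [239.57012936 303.85138018] at mouth [240.40141131 304.00249791]
```

View pics/f.png

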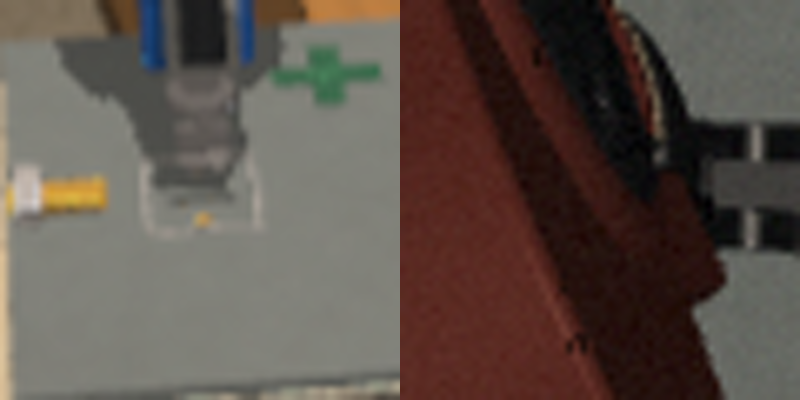

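The side view shows the key hovering just over the slot, centred between the plate's outline marks. The top view is blocked by the arm. I lower gently and watch the force.

```bash

python3 -m creep '[[[0,0,0,0.003,0,0.02,0],[0,0,0,0.003,0,0.04,0],[0,0,0,0.003,0,0.06,0],[0,0,0,0.003,0,0.08,0],[0,0,0,0.003,0,0.08,0]]]'
python3 - <<'E'
from h import *
p,y,z,s=pose();print(p,y,z,s["wrist_force"],s["wrist_torque"])
E
```

```text
clock: 7.7
ee_pos: [0.5014, 0.3209, 0.1077]
ee_rot: [-0.059, -3.14, 0.001]
wrist_force: [-0.3, 0.1, -0.6]
opening: 0.0059
grasp_force: 58.8
[0.50143419 0.32092051 0.10766068] 177.85779170560193 [-6.91242616e-04 -3.26777145e-04 -9.99999708e-01] [-0.29458625  0.09434116 -0.64759482] [ 0.02599625  0.00947292 -0.03186308]
```

It entered freely. Next I push on past the pins.

```bash

python3 -m creep '[[[0,0,0,0,0,0.02,0],[0,0,0,0,0,0.04,0],[0,0,0,0,0,0.06,0],[0,0,0,0,0,0.075,0],[0,0,0,0,0,0.085,0]]]' 80
python3 - <<'E'
from h import *
p,y,z,s=pose();print(p,y,z,s["wrist_force"],s["wrist_torque"])
E
```

```text
clock: 8.32
ee_pos: [0.502, 0.3212, 0.0919]
ee_rot: [0.059, 3.14, 0.001]
wrist_force: [-2.9, -1.1, 10.3]
opening: 0.0057
grasp_force: 83.8
[0.50195808 0.32117439 0.09190574] 177.85441528650927 [ 8.98760416e-04  4.40235146e-04 -9.99999499e-01] [-2.9009375  -1.14772482 10.30072636] [-0.29072474  0.73941558  0.06730398]
```

```bash

python3 -m creep '[[[0,0,0,0,0,0.01,0],[0,0,0,0,0,0.02,0],[0,0,0,0,0,0.02,0]]]' 100
python3 - <<'E'
from h import *
p,y,z,s=pose();print(p,y,z,s["wrist_force"],s["wrist_torque"])
E
```

```text
clock: 8.7
ee_pos: [0.5021, 0.3213, 0.0906]
ee_rot: [0.058, 3.139, 0.002]
wrist_force: [-11.1, -5.6, 36.3]
opening: 0.0055
grasp_force: 102.9
[0.50211444 0.32129405 0.09058804] 177.8651605638477 [ 0.0024301   0.00100646 -0.99999654] [-11.09115707  -5.55284117  36.30420613] [-1.28943216  2.56985922 -0.00267955]
```

The force jumped to 36 N with the TCP at the expected home height (0.0907), so the collar is on the plate. I ease the push and side load before turning.

```bash

python3 -m creep '[[[0,0,0,0.004,-0.002,-0.009,0],[0,0,0,0.004,-0.002,-0.009,0]]]'
python3 - <<'E'
from h import *
p,y,z,s=pose();print(p,y,z,s["wrist_force"],s["wrist_torque"])
E
```

```text
clock: 8.95
ee_pos: [0.5018, 0.3211, 0.0907]
ee_rot: [0.059, 3.138, 0.002]
wrist_force: [-3.2, -0.3, 15.5]
opening: 0.0059
grasp_force: 99.7
[0.5018084  0.32111309 0.09071472] 177.85746831104092 [ 0.00261163  0.00119258 -0.99999588] [-3.24340507 -0.26200123 15.51601862] [-0.40868295  0.69468056 -0.03805708]
```

```bash

python3 -m creep '[[[0,0,0.11,0,-0.001,0,0],[0,0,0.22,0,-0.0015,0,0],[0,0,0.33,0.001,-0.0025,0,0],[0,0,0.44,0.001,-0.003,0,0],[0,0,0.55,0.002,-0.004,0,0]]]'
python3 - <<'E'
from h import *
p,y,z,s=pose();print(p,y,z,s["wrist_force"],s["wrist_torque"],s["joint_positions"])
E
```

```text
clock: 9.57
ee_pos: [0.5014, 0.3202, 0.0907]
ee_rot: [1.375, 2.822, 0.003]
wrist_force: [-3.3, -2.0, 16.6]
opening: 0.0056
grasp_force: 99.8
[0.50136507 0.32020571 0.09068615] 128.03744105714858 [ 2.47010428e-03  8.86157766e-04 -9.99996557e-01] [-3.33226721 -1.99892688 16.57147183] [-0.51196205  0.87059755  0.16019541] [ 4.45661338e-01  5.27956551e-01 -1.76876780e-01  8.63352172e-01
 -2.65147099e-04  1.35257771e+00]
```

```bash

python3 -m creep '[[[0,0,0.11,0,-0.001,0,0],[0,0,0.22,0,-0.0015,0,0],[0,0,0.33,0.001,-0.0025,0,0],[0,0,0.42,0.001,-0.003,0,0],[0,0,0.46,0.002,-0.004,0,0]]]'
python3 -m creep '[[[0,0,0,0,0,0,0],[0,0,0,0,0,0,0],[0,0,0,0,0,0,0],[0,0,0,0,0,0,0]]]'
python3 - <<'E'
from h import *
import cv2
p,y,z,s=pose();print(p,y,z,s["wrist_force"],s["wrist_torque"],s["joint_positions"])
c=camera("side");cv2.imwrite("pics/g.png",cv2.resize(c["color"][175:250,225:325,::-1],(800,600),interpolation=cv2.INTER_CUBIC))
E
```

```text
clock: 10.2
ee_pos: [0.5001, 0.32, 0.0907]
ee_rot: [2.282, 2.158, 0.003]
wrist_force: [-3.3, -1.7, 16.8]
opening: 0.0056
grasp_force: 100.0
clock: 10.7
ee_pos: [0.5001, 0.32, 0.0907]
ee_rot: [2.279, 2.161, 0.003]
wrist_force: [-3.3, -2.1, 17.8]
opening: 0.0056
grasp_force: 99.9
[0.50012309 0.3200203  0.09066827] 86.96218777427354 [ 1.81422499e-03  9.36182319e-04 -9.99997916e-01] [-3.28761244 -2.05753136 17.79786959] [-0.51357379  1.09872722  0.03426486] [ 4.46106197e-01  5.26444442e-01 -1.79607965e-01  8.62703322e-01
  6.18034408e-05  2.06992332e+00]
```

View pics/g.png

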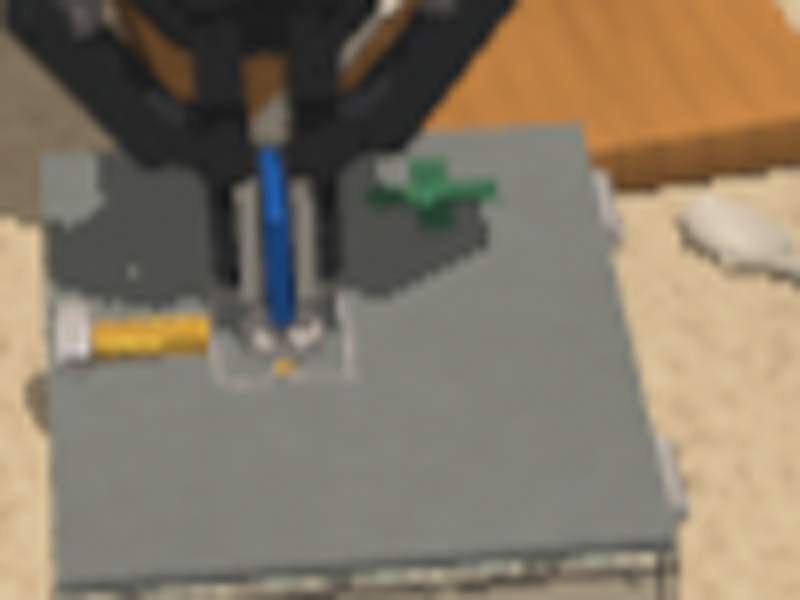

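The picture shows the bow turned a quarter turn, the collar on the plate, and the bolt shifted about 5 px away from the keeper, so it is drawn. I add a few degrees against the stop for margin.

```bash

python3 -m creep '[[[0,0,0.02,0,0,0,0],[0,0,0.04,0,0,0,0],[0,0,0.04,0,0,0,0],[0,0,0.04,0,0,0,0]]]'
python3 - <<'E'
from h import *
p,y,z,s=pose();print(p,y,z,s["wrist_force"],s["wrist_torque"],s["clock"])
E
```

```text
clock: 11.25
ee_pos: [0.5001, 0.3201, 0.0907]
ee_rot: [2.346, 2.089, 0.003]
wrist_force: [-4.4, -2.4, 19.5]
opening: 0.0058
grasp_force: 99.9
[0.50005683 0.32007276 0.09069645] 83.37481024251638 [ 1.76131657e-03  9.85941394e-04 -9.99997963e-01] [-4.39435292 -2.3729154  19.49149557] [-0.49121571  1.10017455  0.15743164] 11.25
```

```bash
python3 -c "
from plant import job_done
print(job_done())"
```

```text
the job is handed in; nothing more can be done
None
```

I handed the job in at 11.3 s with the key fully home, upright, turned clockwise to its stop with the bolt drawn back, and still gripped at about 100 N; the judge gave no verdict back.

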